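# Tip a carton onto the closing jig and push it home

### The arm

A 7-joint arm with a two-finger parallel gripper is mounted at the origin on the work surface. World frame = base frame: x ahead of the robot, y to its left, z up, the work surface at z = 0. Lengths are in m, angles in rad, forces in N, time in s.
With the tool pointing down it reaches from about 0.4 to 0.875 m from the base axis. Payload 19.3 kg.
Tool frame: the origin (TCP) lies between the finger pads; the fingertips stand 17 mm ahead of it and the grasp point (between the pads) lies 2 mm behind it (bot.finger_overhang is the distance from the TCP to the fingertips, in m); z points along the fingers, y is the line along which they close (so a half turn about z gives the same grasp; the last joint's range is limited). The gripper opens to 85 mm and grips with 20 to 120 N. Pads are 22 mm wide; open, the fingers measure 114 mm over their backs; the gripper's body (76 mm by 85 mm) begins 54 mm behind the grasp point. The pads swing forward as they close: fully open they stand 13 mm farther back than shut.
Start: joints at [1.225, 0.521, -0.036, 1.599, 0.021, 1.021, -0.113], TCP at [0.17, -0.601, 0.248] pointing down, gripper open.
Joint ranges: [-2.91, 2.91], [-0.3, 2.13], [-1.5, 1.42], [0.17, 2.43], [-1.26, 4.41], [0.16, 1.93], [-2.52, 2.52]. Speed limits (rad/s): [1.89, 1.89, 2.39, 2.39, 3.01, 3.01, 3.01].

### API

Orientations are given as [roll, pitch, yaw] about the fixed x, y, z axes, in that order (R = Rz(yaw) Ry(pitch) Rx(roll)).
In Python, from workcell import observe, grab_frame, bot gives the robot as it stands.
- The arm moves only by the shell command python3 -m crank 'ROWS' [FORCE]. ROWS is a JSON object of lists of equal length, an entry for each row: "linear": the shift along the world's x, y, z each as a share of 0.25 m, from -1 to 1, a list of three; "delta_rot": the turn, a rotation vector about the world's x, y, z each as a share of 30 degrees, from -1 to 1, a list of three; "fingers": the opening, from -1 (shut) to 1 (fully open). In form: {"linear": [[dx, dy, dz], ...], "delta_rot": [[rx, ry, rz], ...], "fingers": [fingers, ...]}. A call has 1 to 5 rows; each row is the pose to reach, as a shift and turn from the pose commanded when the call began; what a row does not reach only later rows make up. A row lasts 1/10 s, in which the tool goes at most 50 mm and 8.59 degrees, less where a joint would pass 70% of its speed; a pose out of reach is approached as far as the arm can. A call with a number of a shift or a turn outside -1 to 1 is refused whole. A call with a gripper value outside its range is refused whole. The fingers move at their own pace and stop on an object; FORCE is the grip in N (left out, the last holds). Time passes only in rows, so rows that repeat a pose let the fingers close. It gives the time, the measured TCP pose, the force, the opening and the grip force at its end, in the units of the state.
- observe(): the state, without advancing time (a new reading comes with each control period).
- grab_frame(name): name is "scene" or "side" or "wrist"; returns a dict with "image" (400x640x3 uint8, red, green, blue), "mtx" (3x3 intrinsics, pixels), "k1" (the pictures are not rectified: a ray, as slopes to the right and down, at radius r is drawn at 1 + k1 r^2 times it, then the intrinsics apply), "xyz" and "orientation" of the camera in the world. Camera axes: x right, y down, z forward; pixel columns grow to the right and rows downward; lengths in m; the calibration is good to about 2 mm. A picture is of the moment at which its call begins. There is no depth.
- bot.job_done(): hands the job in; it is judged then, once.
The state is a dict: "clock": time; "qpos": joint angles; "qd": joint speeds; "joint_efforts": joint torques, N m; "position": TCP position; "tool_rot": TCP orientation; "force": force on the tool from outside, world axes, zero at the start; "moment": the same for the moment, N m; "grip_width": finger opening in m; "finger_force": force on a finger pad.
Only numpy, scipy, OpenCV 4.12 (cv2) and the standard library are available. Lean on these libraries where they do the work, as an engineer would, in place of code of your own. Each camera call takes 0.05 s, during which the arm holds its last target. There are 200 camera calls.

### The job

Slide the brown carton, still standing, along the bench until its foot is square against the entry edge of the white-bedded blue jig; then push high on it so that it tips over that edge and lies flat on the bed between the rails. Then push it along the bed, past the little sprung plunger, until it sits square and flush against the jig's stop, and bear on it there for about a second with a firm push of about 8 N; the carton crushes easily, so never press on it with more than 20 N, and leave the other things on the bench alone.

Things in the scene. Friction and masses are not known exactly. Their poses are not given: they have to be found in the camera images.
- carton: brown carton, 60 (x) by 90 (y) by 110 tall (z) mm, 0.3-0.65 kg; green label on its -x face. Origin at its centre. Stands with +x face 25-60 mm before the jig's entry edge, up to 0.18 rad askew, 8 mm off the middle line. Friction about 0.4: pushed below half height it slides upright, near its top it tips. Tipped onto the bed, its x points down, z along the jig's x, foot 10-40 mm outside the edge
- jig: fixed jig: white bed 245 long, 150 wide, 10 mm thick. Origin on the bench, middle of the bed's entry edge, whose upright 10 mm step is the stop for the carton's foot; x along the bed to the backstop, y across, z up. Blue rails, inner faces at y = -63 and 63 mm, tops 32 mm above the bench, from x = 35 to 180 mm. Nothing stands over the bed before the stop
- backstop: bracket at the jig's far end (axes as jig's; origin 228 mm along its x, 35 mm up) holding the stop: black-faced blue plate 120 wide, 12-68 mm above the bench, clamped at an unmeasured setting, its face 140-180 mm along the jig's x: feel for it at some 15 mm/s, faster knocks pass 20 N. Yellow plunger, 20 mm round, 4 mm proud of it, springs in under 0.6 N, too weak to move the carton
- white_carton: bystander: white carton with a red label, 60 by 90 by 110 tall, standing; origin under its centre
- flask: bystander: dark drinking flask with a black cap, 69 across, 205 tall; origin under its centre
- mug: bystander: white mug, 80 across, 90 tall; origin under its centre
- jar: bystander: amber jar with a brass-coloured lid, 72 across, 100 tall; origin under its centre
- spatula: bystander: spatula lying on the bench; origin under its middle
- knife: bystander: kitchen knife with a black handle, 300 long, lying on the bench; origin under its middle
Not all that is in view belongs to the job. Leave any purple or turquoise look-alike of the carton alone.

How it is judged:
By the outcome, as a careful person would: the job done as asked, in the order asked, and still so for the second after the job is handed in, with the robot touching nothing.
It also fails if it takes over 69 s, if anything falls off the work surface, if the arm or the gripper's body presses on something with over 40 N, if the wrist force passes 120 N, or if a joint passes its speed limit or range.

## Working session

There is one attempt and no reset: what is moved stays moved. The work goes in short steps, Python scripts to look and compute and a shell command to move; the robot and the scene stay as the last step left them, time stands still between calls to the robot, and variables do not carry over. Pictures are saved under pics/ and viewed, at most 10 in all, crops included, and the job is handed in when it is done.

```bash
mkdir -p pics; ls; cat > h.py <<'E'
import numpy as np, cv2
from scipy.spatial.transform import Rotation as R
from workcell import observe, grab_frame, bot
def Rm(o): return R.from_euler('xyz',o).as_matrix()
def rays(f,uv):
    uv=np.asarray(uv,float).reshape(-1,1,2)
    k=np.array([f['k1'],0,0,0,0.])
    n=cv2.undistortPoints(uv,np.array(f['mtx']),k,)[:,0]
    d=np.c_[n,np.ones(len(n))]
    O=np.array(f['orientation']); M=O if O.shape==(3,3) else Rm(O)
    return np.array(f['xyz']),d@M.T
def plane(f,uv,z):
    c,d=rays(f,uv); return c+d*((z-c[2])/d[:,2])[:,None]
def save(f,name): cv2.imwrite('pics/'+name,cv2.cvtColor(f['image'],cv2.COLOR_RGB2BGR))
E
python3 - <<'E'
from h import *
print(observe())
for n in ('scene','side','wrist'):
    f=grab_frame(n); save(f,n+'0.png'); np.savez('pics/'+n+'0.npz',**f); print(n,f['xyz'],f['orientation'],f['k1'],f['mtx'])
a=cv2.imread('pics/scene0.png');b=cv2.imread('pics/side0.png')
E
```

```text
pics
{'clock': 0.0, 'qpos': array([ 1.22479214,  0.52203446, -0.03633309,  1.59999127,  0.02120883,
        1.02107181, -0.11280209]), 'qd': array([-1.23620634e-03,  1.06311816e-03, -8.85104104e-04,  8.45501756e-06,
       -1.25723584e-03,  1.69027121e-04,  3.45255743e-04]), 'joint_efforts': array([-1.62222937e-04, -9.27125287e+01,  1.97964147e+00, -3.69936812e+01,
        1.78117049e-02,  8.09679885e-03, -3.70414909e-05]), 'position': array([ 0.17008533, -0.60109453,  0.2477189 ]), 'tool_rot': array([-3.14047613e+00,  8.32176282e-05,  2.75801413e-01]), 'force': array([ 0.76796609, -0.04521784, -0.68388186]), 'moment': array([-0.07500715,  0.02783119,  0.03699298]), 'finger_force': 0.0, 'grip_width': 0.08519724339730095}
scene [1.29290738 0.42121797 1.22637417] [-2.52685777  0.01239017  2.0876105 ] -0.1329956005154239 [[458.80033043   0.         324.71711719]
 [  0.         458.80033043 197.88622483]
 [  0.           0.           1.        ]]
side [0.0909669  0.8419385  1.14538171] [-2.40501258 -0.01700805 -2.61100192] -0.1000925837360918 [[480.5380199    0.         319.14024525]
 [  0.         480.5380199  191.27688671]
 [  0.           0.           1.        ]]
wrist [ 0.24489739 -0.57953013  0.37332544] [ 2.83042450e+00 -2.03329647e-04 -1.29652949e+00] -0.006700673870752653 [[285.84030334   0.         321.62184173]
 [  0.         285.84030334 204.00916717]
 [  0.           0.           1.        ]]
```

View pics/scene0.png

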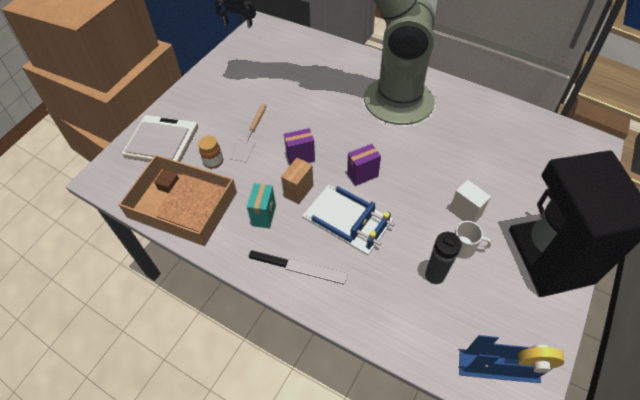

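View pics/side0.png

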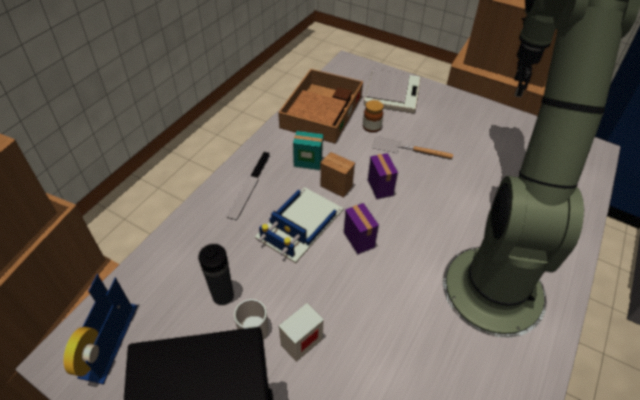

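The scene view shows the brown carton at about (297,180), the jig with its white bed at (345,215) and its stop at (375,230), and purple and turquoise look-alikes at (299,146), (364,164) and (261,205). The side view shows the carton at (338,174) and the jig at (300,222). I'll enlarge both.

```bash
python3 - <<'E'
import cv2
a=cv2.imread('pics/scene0.png')[125:265,240:410]; b=cv2.imread('pics/side0.png')[120:270,240:410]
cv2.imwrite('pics/sc.png',cv2.resize(a,None,fx=4,fy=4,interpolation=cv2.INTER_CUBIC))
cv2.imwrite('pics/sd.png',cv2.resize(b,None,fx=4,fy=4,interpolation=cv2.INTER_CUBIC))
E
```

```text
(no output)
```

View pics/sc.png

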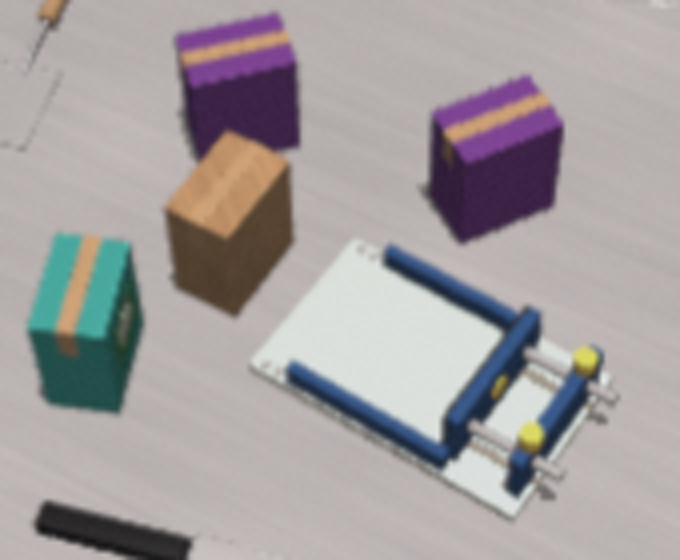

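View pics/sd.png

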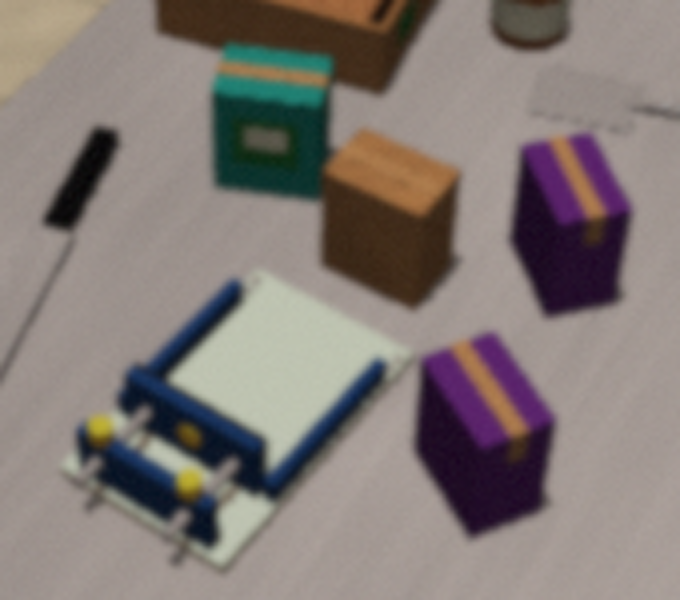

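Scene crop: bed corners are at (352,240), (250,365) and (513,520), and the carton-top corners at (230,130), (290,165), (230,237) and (167,208). Side crop: bed corners are at (260,270), (413,352), (222,572) and (65,465), and the carton-top corners at (367,130), (460,173), (418,215) and (325,172).

```bash
cat >> h.py <<'E'
def load(n): return dict(np.load('pics/'+n+'.npz'))
E
python3 - <<'E'
from h import *
def go(f,off,pts,z): 
    return plane(f,np.array(pts)/4.+off-0.375,z)[:,:2]
s=load('scene0');d=load('side0');so=np.array([240,125]);do=np.array([240,120])
np.set_printoptions(precision=4,suppress=True)
bs=go(s,so,[(352,240),(250,365),(513,520)],.01); bd=go(d,do,[(413,352),(260,270),(65,465),(222,572)],.01)
print('bed s',bs,'\nbed d',bd)
cs=go(s,so,[(230,130),(290,165),(230,237),(167,208)],.11); cd=go(d,do,[(460,173),(418,215),(325,172),(367,130)],.11)
print('car s',cs,'\ncar d',cd,'\nmean',cs.mean(0),cd.mean(0))
for b in (bs,bd):
    print('entry mid',b[:2].mean(0),'len',np.linalg.norm(b[0]-b[1]),'edge yaw',np.arctan2(*(b[1]-b[0])[::-1])-np.pi/2,'side yaw',np.arctan2(*(b[2]-b[1])[::-1]))
for c in (cs,cd):
    for i in range(4): e=c[(i+1)%4]-c[i];print(np.linalg.norm(e),np.arctan2(e[1],e[0]))
E
```

```text
bed s [[ 0.5023 -0.0344]
 [ 0.649  -0.0443]
 [ 0.6715  0.1991]] 
bed d [[ 0.4979 -0.0352]
 [ 0.6444 -0.0473]
 [ 0.6649  0.1934]
 [ 0.516   0.2129]]
car s [[ 0.519  -0.1357]
 [ 0.5268 -0.0755]
 [ 0.6099 -0.0796]
 [ 0.6097 -0.137 ]] 
car d [[ 0.5173 -0.1357]
 [ 0.5235 -0.0789]
 [ 0.6066 -0.0823]
 [ 0.6022 -0.1403]] 
mean [ 0.5664 -0.1069] [ 0.5624 -0.1093]
entry mid [ 0.5756 -0.0393] len 0.14707246894398426 edge yaw -1.6378885892681225 side yaw 1.4787540545950766
entry mid [ 0.5712 -0.0413] len 0.14696913073367038 edge yaw -1.6531558928286165 side yaw 1.4859452436999125
0.060633977609320565 1.4418052202140679
0.08321731277653083 -0.04930906476880846
0.057346569633842624 -1.5746565446182965
0.09070394021060285 3.1270656907716052
0.05707463029832615 1.4625946590600412
0.08325811075062038 -0.0410545171785198
0.058139685902082086 -1.6469925443261657
0.08505280386844886 3.0869252452278735
```

```bash
python3 - <<'E'
from h import *
np.set_printoptions(precision=3,suppress=True)
def go(f,off,pts,z): return plane(f,np.array(pts)/4.+off-0.375,z)[:,:2]
s=load('scene0');d=load('side0');so=np.array([240,125]);do=np.array([240,120])
a=1.487;O=np.array([.5734,-.0403]);M=np.array([[np.cos(a),np.sin(a)],[-np.sin(a),np.cos(a)]])
J=lambda p:((p-O)@M.T)
print('purple1',J(go(s,so,[(178,38),(278,14),(298,62),(190,85)],.11)))
print('purple2',J(go(s,so,[(433,108),(528,77),(561,124),(462,161)],.11)))
print('turq',J(go(s,so,[(57,234),(131,240),(110,338),(30,328)],.11)))
print('carton',J(go(s,so,[(230,130),(290,165),(230,237),(167,208)],.11)),J(go(d,do,[(460,173),(418,215),(325,172),(367,130)],.11)))
print('stop top front edge (z .068) scene',J(go(s,so,[(529,310),(447,412)],.068)), 'side',J(go(d,do,[(135,370),(262,440)],.068)))
E
```

```text
purple1 [[-0.195  0.103]
 [-0.142  0.171]
 [-0.097  0.136]
 [-0.155  0.067]]
purple2 [[0.022 0.156]
 [0.068 0.227]
 [0.116 0.198]
 [0.071 0.122]]
turq [[-0.148 -0.111]
 [-0.097 -0.084]
 [-0.054 -0.164]
 [-0.109 -0.19 ]]
carton [[-0.1    0.046]
 [-0.039  0.043]
 [-0.036 -0.04 ]
 [-0.093 -0.044]] [[-0.1    0.048]
 [-0.043  0.047]
 [-0.039 -0.037]
 [-0.097 -0.037]]
stop top front edge (z .068) scene [[ 0.175  0.056]
 [ 0.172 -0.057]] side [[ 0.175 -0.054]
 [ 0.172  0.059]]
```

```bash
python3 -m crank '{"linear":[[0.2,0.2,0],[0.4,0.4,0],[0.6,0.6,0],[0.8,0.7,0],[0.8,0.7,0]],"delta_rot":[[0,0,0.2],[0,0,0.4],[0,0,0.6],[0,0,0.8],[0,0,0.8]],"fingers":[0,0,0,0,0]}'
```

```text
clock: 0.65
position: [0.3579, -0.4347, 0.2484]
tool_rot: [3.141, 0.0, 0.698]
force: [0.9, -1.1, 0.7]
grip_width: 0.0426
finger_force: 0.0
```

```bash
python3 -m crank '{"linear":[[0.15,0.2,0],[0.3,0.4,0],[0.45,0.6,0],[0.6,0.8,0],[0.6,0.8,0]],"delta_rot":[[0,0,0.2],[0,0,0.4],[0,0,0.6],[0,0,0.8],[0,0,0.8]],"fingers":[0,0,0,0,0]}'; python3 -c "
from h import *
o=observe();t=np.array([.5595,-.1696,.248]);print((t-o['position'])/.25,(1.487-o['tool_rot'][2])/np.radians(30),o['qpos'])"
```

```text
clock: 1.15
position: [0.5076, -0.2345, 0.2483]
tool_rot: [-3.142, -0.0, 1.117]
force: [1.6, -1.4, 0.3]
grip_width: 0.0424
finger_force: 0.0
[ 0.20740028  0.25955122 -0.00118288] 0.7061447410557968 [ 0.58577749  0.43447914 -0.35125682  1.76328262  0.17590054  0.97465775
 -0.28813515]
```

```bash
python3 -m crank '{"linear":[[0.1,0.13,0],[0.2,0.26,0],[0.2,0.26,0],[0.2,0.26,0],[0.2,0.26,0]],"delta_rot":[[0,0,0.2],[0,0,0.4],[0,0,0.6],[0,0,0.706],[0,0,0.706]],"fingers":[0,0,0,0,0]}'; python3 -c "
from h import *
f=grab_frame('wrist'); save(f,'w1.png'); np.savez('pics/w1.npz',**f)
o=observe();t=np.array([.5595,-.1696,.060]);print(o['position'],(t-o['position'])/.25,(1.487-o['tool_rot'][2])/np.radians(30),o['force'])"
```

```text
clock: 1.65
position: [0.5568, -0.171, 0.248]
tool_rot: [-3.141, -0.0, 1.484]
force: [-0.3, 0.6, -0.8]
grip_width: 0.0425
finger_force: 0.0
[ 0.55669808 -0.1712626   0.24805155] [ 0.01120766  0.00665042 -0.7522062 ] 0.010302901049160977 [-0.45479671 -1.09663552  0.00642495]
```

View pics/w1.png

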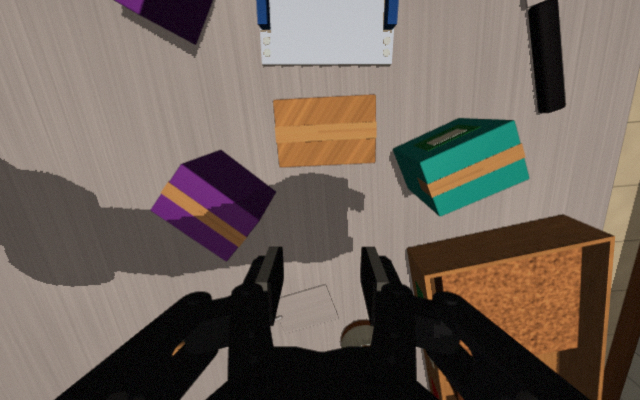

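The wrist view shows the bed's entry edge from (262,65) to (393,66) and the carton top at (274,99), (376,94), (376,163) and (278,167), slightly askew. The lane behind the carton is clear.

```bash
python3 - <<'E'
from h import *
np.set_printoptions(precision=4,suppress=True)
f=load('w1')
e=plane(f,[(262,65),(393,66)],.01)[:,:2]; c=plane(f,[(274,99),(376,94),(376,163),(278,167)],.11)[:,:2]
g=cv2.cvtColor(f['image'],cv2.COLOR_RGB2HSV); m=cv2.inRange(g,(8,90,90),(25,255,255)); m[:, :250]=0; m[:,385:]=0; m[:85]=0; m[180:]=0
r=cv2.minAreaRect(cv2.findNonZero(m)); cb=plane(f,cv2.boxPoints(r),.11)[:,:2]
d=e[1]-e[0]; print('edge',e,'mid',e.mean(0),'len',np.hypot(*d),'yaw',np.arctan2(d[1],d[0])+np.pi/2)
a=1.487;O=np.array([.5734,-.0403]);M=np.array([[np.cos(a),np.sin(a)],[-np.sin(a),np.cos(a)]])
J=lambda p:((p-O)@M.T)
print(J(e),J(c),J(c).mean(0)); print(cv2.boxPoints(r),J(cb),J(cb).mean(0))
E
```

```text
edge [[ 0.4986 -0.0349]
 [ 0.6496 -0.0492]] mid [ 0.5741 -0.0421] len 0.15166564323930853 yaw 1.4759458890243098
[[-0.0009  0.075 ]
 [-0.0025 -0.0767]] [[-0.0421  0.0473]
 [-0.0384 -0.0409]
 [-0.0982 -0.0441]
 [-0.1016  0.0469]] [-0.0701  0.0023]
[[272.5803  99.1654]
 [374.9294  93.6824]
 [378.5972 162.1466]
 [276.248  167.6296]] [[-0.0423  0.0486]
 [-0.0382 -0.0399]
 [-0.0974 -0.0464]
 [-0.1022  0.0485]] [-0.07    0.0027]
```

```bash
python3 -m crank '{"linear":[[0.012,0,0],[0.012,0,-0.15],[0.012,0,-0.3],[0.012,0,-0.5],[0.012,0,-0.6]],"delta_rot":[[0.25,-0.022,0],[0.5,-0.045,0],[0.75,-0.067,0],[0.995,-0.089,0],[0.995,-0.089,0]],"fingers":[0,0,0,0,0]}'; python3 -c "
from h import *
o=observe();t=np.array([.5595,-.1696,.045]);print(o['position'],(t-o['position'])/.25,o['tool_rot'],o['force'],Rm(o['tool_rot']))"
```

```text
clock: 2.2
position: [0.5565, -0.1745, 0.0917]
tool_rot: [-3.133, -0.53, 1.47]
force: [-1.4, -0.1, -0.7]
grip_width: 0.0425
finger_force: 0.0
[ 0.55652344 -0.17446213  0.09174962] [ 0.01190626  0.01944853 -0.18699847] [-3.13292912 -0.52989626  1.46958885] [-1.39848339 -0.05538272 -0.68955961] [[ 0.08717883  0.99528798  0.0424464 ]
 [ 0.85844417 -0.09667453  0.50371385]
 [ 0.50544383 -0.00747532 -0.86282713]]
```

```bash
python3 -m crank '{"linear":[[0.005,0.005,-0.1],[0.01,0.01,-0.187],[0.011,0.02,-0.187],[0.012,0.03,-0.187],[0.013,0.04,-0.187]],"delta_rot":[[0,0,0],[0,0,0],[0,0,0],[0,0,0],[0,0,0]],"fingers":[0,0,0,0,0]}'; python3 -m crank '{"linear":[[0.001,0.01,0],[0.002,0.02,0],[0.003,0.03,0],[0.004,0.04,0],[0.004,0.05,0]],"delta_rot":[[0,0,0],[0,0,0],[0,0,0],[0,0,0],[0,0,0]],"fingers":[0,0,0,0,0]}'
```

```text
clock: 2.7
position: [0.5637, -0.1611, 0.0529]
tool_rot: [3.139, -0.522, 1.483]
force: [0.5, 0.4, 0.0]
grip_width: 0.0426
finger_force: 0.0
clock: 3.2
position: [0.5643, -0.1488, 0.0517]
tool_rot: [3.14, -0.523, 1.483]
force: [-0.2, -4.3, 2.3]
grip_width: 0.0429
finger_force: 1.7
```

```bash
python3 -m crank '{"linear":[[0.001,0.01,0],[0.002,0.02,0],[0.003,0.03,0],[0.004,0.04,0],[0.005,0.05,0]],"delta_rot":[[0,0,0],[0,0,0],[0,0,0],[0,0,0],[0,0,0]],"fingers":[0,0,0,0,0]}'; python3 -m crank '{"linear":[[0.001,0.008,0],[0.001,0.016,0],[0.002,0.024,0],[0.003,0.032,0],[0.004,0.038,0]],"delta_rot":[[0,0,0],[0,0,0],[0,0,0],[0,0,0],[0,0,0]],"fingers":[0,0,0,0,0]}'; python3 - <<'E'
from h import *
f=grab_frame('wrist'); save(f,'w2.png'); np.savez('pics/w2.npz',**f)
E
```

```text
clock: 3.7
position: [0.5654, -0.1359, 0.0515]
tool_rot: [3.141, -0.523, 1.483]
force: [-0.3, -3.1, 1.6]
grip_width: 0.0429
finger_force: 1.7
clock: 4.2
position: [0.5664, -0.1265, 0.0515]
tool_rot: [3.141, -0.523, 1.483]
force: [-0.9, -3.0, 1.6]
grip_width: 0.043
finger_force: 1.6
```

View pics/w2.png

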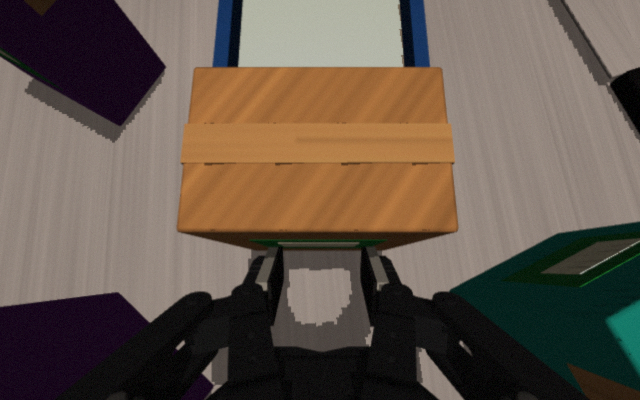

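The carton is square to the fingers. Its top corners are at about (195,68), (441,68), (457,230) and (178,230), and it is centred between the blue rails.

```bash
cat >> h.py <<'E'
A=1.482;O=np.array([.5737,-.0415]);MJ=np.array([[np.cos(A),np.sin(A)],[-np.sin(A),np.cos(A)]])
J=lambda p:((np.asarray(p)[...,:2]-O)@MJ.T)
np.set_printoptions(precision=4,suppress=True)
E
python3 - <<'E'
from h import *
f=load('w2'); print(J(plane(f,[(195,68),(441,68),(457,230),(178,230)],.11)),J(observe()['position']))
E
python3 -m crank '{"linear":[[0.001,0.006,0],[0.001,0.012,0],[0.002,0.018,0],[0.002,0.024,0],[0.003,0.03,0]],"delta_rot":[[0,0,0],[0,0,0],[0,0,0],[0,0,0],[0,0,0]],"fingers":[0,0,0,0,0]}'
```

```text
[[-0.011   0.0456]
 [-0.011  -0.0423]
 [-0.0691 -0.0421]
 [-0.069   0.0455]] [-0.085  -0.0002]
clock: 4.75
position: [0.5671, -0.119, 0.0515]
tool_rot: [3.141, -0.523, 1.483]
force: [-0.9, -2.5, 1.3]
grip_width: 0.0424
finger_force: 1.5
```

```bash
python3 -m crank '{"linear":[[0,0.004,0],[0.001,0.008,0],[0.001,0.012,0]],"delta_rot":[[0,0,0],[0,0,0],[0,0,0]],"fingers":[0,0,0]}'; python3 -m crank '{"linear":[[0,0.004,0],[0.001,0.008,0]],"delta_rot":[[0,0,0],[0,0,0]],"fingers":[0,0]}'
```

```text
clock: 5.05
position: [0.5674, -0.1161, 0.0515]
tool_rot: [3.141, -0.523, 1.483]
force: [-1.5, -3.4, 1.9]
grip_width: 0.0426
finger_force: 1.5
clock: 5.25
position: [0.5676, -0.1148, 0.0515]
tool_rot: [3.14, -0.522, 1.483]
force: [-3.4, -11.4, 5.3]
grip_width: 0.0428
finger_force: 5.8
```

```bash
python3 -m crank '{"linear":[[0,0,0],[0,-0.02,0],[-0.002,-0.06,0]],"delta_rot":[[0,0,0],[0,0,0],[0,0,0]],"fingers":[0,0,0]}'; cat >> h.py <<'E'
def carton(f,box,z,lo=(8,100,90),hi=(22,255,255)):
    g=cv2.cvtColor(f['image'],cv2.COLOR_RGB2HSV); m=cv2.inRange(g,lo,hi); k=np.zeros_like(m);x0,y0,x1,y1=box;k[y0:y1,x0:x1]=1;m=m*k
    m=cv2.morphologyEx(m,cv2.MORPH_CLOSE,np.ones((7,7)))
    c=max(cv2.findContours(m,0,2)[0],key=cv2.contourArea); h=cv2.approxPolyDP(c,0.03*cv2.arcLength(c,True),True)[:,0]
    return h,J(plane(f,h,z))
E
python3 - <<'E'
from h import *
f=grab_frame('wrist'); save(f,'w3.png'); np.savez('pics/w3.npz',**f)
h,j=carton(f,(100,20,560,330),.11); print(h,j,J(observe()['position']))
E
```

```text
clock: 5.55
position: [0.567, -0.1285, 0.0517]
tool_rot: [3.141, -0.524, 1.485]
force: [-1.0, -1.0, -0.2]
grip_width: 0.0427
finger_force: 0.0
[[436  38]
 [196  37]
 [180 189]
 [449 190]] [[-0.0003 -0.0425]
 [ 0.      0.0458]
 [-0.0578  0.0455]
 [-0.0581 -0.0418]] [-0.09   -0.0013]
```

View pics/w3.png

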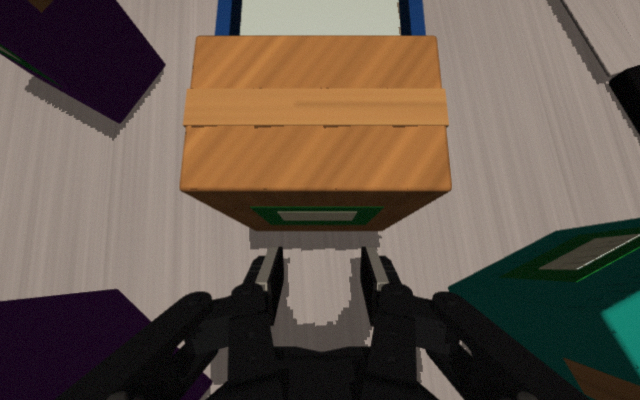

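The carton stands square on the entry edge: its front is at jig x≈0 at both corners, (196,37) and (436,38). Next I raise the fingers and push high.

```bash
python3 -m crank '{"linear":[[-0.006,0,0.1],[-0.012,0,0.2],[-0.012,0,0.213],[-0.012,0.02,0.213],[-0.011,0.04,0.213]],"delta_rot":[[0,0,0],[0,0,0],[0,0,0],[0,0,0],[0,0,0]],"fingers":[0,0,0,0,0]}'; python3 -m crank '{"linear":[[0.001,0.012,0],[0.002,0.024,0],[0.003,0.036,0],[0.004,0.048,0],[0.005,0.06,0]],"delta_rot":[[0,0,0],[0,0,0],[0,0,0],[0,0,0],[0,0,0]],"fingers":[0,0,0,0,0]}'; python3 -m crank '{"linear":[[0.001,0.012,0],[0.002,0.024,0],[0.003,0.036,0],[0.004,0.048,0],[0.005,0.06,0]],"delta_rot":[[0,0,0],[0,0,0],[0,0,0],[0,0,0],[0,0,0]],"fingers":[0,0,0,0,0]}'; python3 -m crank '{"linear":[[0.001,0.012,0],[0.002,0.024,0],[0.003,0.036,0],[0.004,0.048,0],[0.005,0.06,0]],"delta_rot":[[0,0,0],[0,0,0],[0,0,0],[0,0,0],[0,0,0]],"fingers":[0,0,0,0,0]}'
```

```text
clock: 6.1
position: [0.564, -0.1188, 0.1041]
tool_rot: [-3.142, -0.523, 1.483]
force: [-0.3, -0.4, -0.4]
grip_width: 0.0424
finger_force: 0.0
clock: 6.6
position: [0.5657, -0.104, 0.1047]
tool_rot: [3.141, -0.523, 1.483]
force: [-0.9, -2.1, 1.2]
grip_width: 0.0428
finger_force: 1.3
clock: 7.1
position: [0.5669, -0.0888, 0.1048]
tool_rot: [3.141, -0.523, 1.484]
force: [-0.0, -1.1, 1.6]
grip_width: 0.0429
finger_force: 1.0
clock: 7.6
position: [0.5681, -0.0738, 0.1048]
tool_rot: [3.141, -0.523, 1.484]
force: [0.2, -0.7, 0.4]
grip_width: 0.0429
finger_force: 0.3
```

```bash
python3 -m crank '{"linear":[[0.001,0.012,0],[0.002,0.024,0],[0.003,0.036,0],[0.004,0.048,0],[0.004,0.048,0]],"delta_rot":[[0,0,0],[0,0,0],[0,0,0],[0,0,0],[0,0,0]],"fingers":[0,0,0,0,0]}'; python3 - <<'E'
from h import *
f=grab_frame('side'); save(f,'s1.png'); np.savez('pics/s1.npz',**f)
cv2.imwrite('pics/s1c.png',cv2.resize(cv2.imread('pics/s1.png')[110:280,220:400],None,fx=3,fy=3,interpolation=cv2.INTER_CUBIC))
E
```

```text
clock: 8.1
position: [0.5691, -0.0616, 0.1048]
tool_rot: [3.141, -0.523, 1.484]
force: [0.2, 0.1, 0.3]
grip_width: 0.0426
finger_force: 0.0
```

View pics/s1c.png

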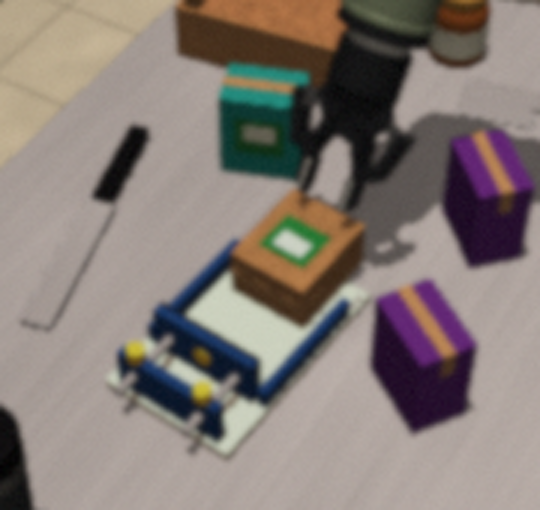

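The carton has tipped and lies flat on the bed, label up, between the rails. In the crop its top face is at about (302,192), (365,232), (303,293) and (235,257).

```bash
python3 - <<'E'
from h import *
f=load('s1'); p=np.array([(302,192),(365,232),(303,293),(235,257)])/3.+[220,110]-.33
j=J(plane(f,p,.07)); print(j,j.mean(0))
E
python3 -m crank '{"linear":[[0,-0.1,0.02],[-0.01,-0.2,0.02],[-0.02,-0.3,0.02],[-0.025,-0.3,-0.1],[-0.025,-0.3,-0.232]],"delta_rot":[[0,0,0],[0,0,0],[0,0,0],[0,0,0],[0,0,0]],"fingers":[0,0,0,0,0]}'
python3 -m crank '{"linear":[[0,0,0],[0,0,0]],"delta_rot":[[0,0,0],[0,0,0]],"fingers":[0,0]}'
python3 - <<'E'
from h import *
f=grab_frame('wrist'); save(f,'w4.png'); np.savez('pics/w4.npz',**f)
o=observe();print(J(o['position']),o['position'],o['force'])
h,j=carton(f,(100,0,560,330),.07); print(h,j)
E
```

```text
[[-0.0303 -0.0323]
 [-0.0221  0.0522]
 [ 0.0815  0.0484]
 [ 0.0833 -0.0336]] [0.0281 0.0087]
clock: 8.65
position: [0.5633, -0.1388, 0.0466]
tool_rot: [3.138, -0.522, 1.483]
force: [0.6, 0.2, -1.3]
grip_width: 0.0425
finger_force: 0.0
clock: 8.85
position: [0.5629, -0.1368, 0.0473]
tool_rot: [3.141, -0.524, 1.483]
force: [0.2, -1.1, 0.3]
grip_width: 0.0424
finger_force: 0.0
[-0.0961  0.0018] [ 0.5634 -0.137   0.0481] [ 0.8008 -0.7177  1.0237]
[[240   0]
 [232 130]
 [417 128]
 [407   0]
 [376   0]
 [378  66]
 [269  66]
 [271   0]] [[ 0.0473  0.0462]
 [-0.0277  0.0454]
 [-0.0267 -0.0425]
 [ 0.0472 -0.0426]
 [ 0.0472 -0.0261]
 [ 0.007  -0.0254]
 [ 0.007   0.0292]
 [ 0.0472  0.0297]]
```

View pics/w4.png

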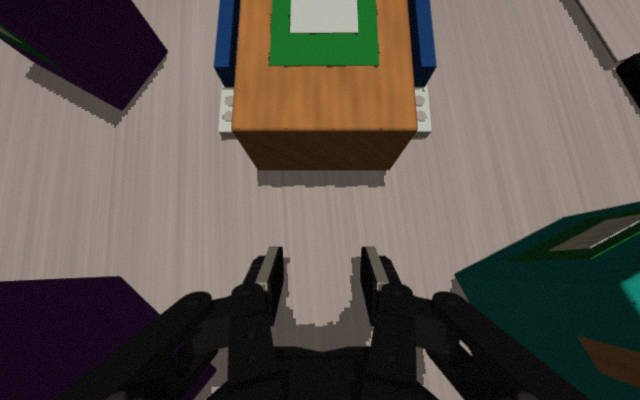

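The carton's foot is at jig x≈-0.027, square, from (232,130) to (417,128), and it lies flat and centred. I'll push it along the bed.

```bash
python3 -m crank '{"linear":[[0.004,0.05,0],[0.008,0.1,0],[0.012,0.14,0],[0.014,0.16,0],[0.015,0.17,0]],"delta_rot":[[0,0,0],[0,0,0],[0,0,0],[0,0,0],[0,0,0]],"fingers":[0,0,0,0,0]}'; python3 -m crank '{"linear":[[0.001,0.008,0],[0.001,0.016,0],[0.002,0.024,0],[0.003,0.032,0],[0.004,0.04,0]],"delta_rot":[[0,0,0],[0,0,0],[0,0,0],[0,0,0],[0,0,0]],"fingers":[0,0,0,0,0]}'; python3 -m crank '{"linear":[[0.001,0.01,0],[0.002,0.02,0],[0.003,0.03,0],[0.004,0.04,0],[0.005,0.05,0]],"delta_rot":[[0,0,0],[0,0,0],[0,0,0],[0,0,0],[0,0,0]],"fingers":[0,0,0,0,0]}'; python3 -m crank '{"linear":[[0.001,0.012,0],[0.002,0.024,0],[0.003,0.036,0],[0.004,0.048,0],[0.005,0.06,0]],"delta_rot":[[0,0,0],[0,0,0],[0,0,0],[0,0,0],[0,0,0]],"fingers":[0,0,0,0,0]}'; python3 -c "
from h import *
print(J(observe()['position']))"
```

```text
clock: 9.4
position: [0.5667, -0.0938, 0.047]
tool_rot: [3.14, -0.523, 1.485]
force: [1.4, -0.0, 0.2]
grip_width: 0.0425
finger_force: 0.0
clock: 9.9
position: [0.5676, -0.0846, 0.0468]
tool_rot: [3.141, -0.523, 1.483]
force: [-0.6, -0.7, 0.1]
grip_width: 0.0428
finger_force: 0.0
clock: 10.4
position: [0.5689, -0.072, 0.0468]
tool_rot: [3.141, -0.523, 1.483]
force: [-0.4, -2.7, -0.5]
grip_width: 0.0428
finger_force: 1.1
clock: 10.9
position: [0.5701, -0.0569, 0.0468]
tool_rot: [3.141, -0.523, 1.483]
force: [-0.1, -1.3, -0.5]
grip_width: 0.0425
finger_force: 1.0
[-0.0156  0.0022]
```

```bash
python3 -m crank '{"linear":[[0.001,0.012,0],[0.002,0.024,0],[0.003,0.036,0],[0.004,0.048,0],[0.005,0.06,0]],"delta_rot":[[0,0,0],[0,0,0],[0,0,0],[0,0,0],[0,0,0]],"fingers":[0,0,0,0,0]}'; python3 -m crank '{"linear":[[0.001,0.01,0],[0.002,0.02,0],[0.003,0.03,0],[0.004,0.04,0],[0.005,0.05,0]],"delta_rot":[[0,0,0],[0,0,0],[0,0,0],[0,0,0],[0,0,0]],"fingers":[0,0,0,0,0]}'; python3 -m crank '{"linear":[[0.001,0.005,0],[0.001,0.01,0],[0.002,0.015,0],[0.002,0.02,0],[0.003,0.025,0]],"delta_rot":[[0,0,0],[0,0,0],[0,0,0],[0,0,0],[0,0,0]],"fingers":[0,0,0,0,0]}';python3 -m crank '{"linear":[[0.001,0.005,0],[0.001,0.01,0],[0.002,0.015,0],[0.002,0.02,0],[0.003,0.025,0]],"delta_rot":[[0,0,0],[0,0,0],[0,0,0],[0,0,0],[0,0,0]],"fingers":[0,0,0,0,0]}'; python3 - <<'E'
from h import *
print(J(observe()['position']))
f=grab_frame('scene'); save(f,'s2.png'); np.savez('pics/s2.npz',**f)
cv2.imwrite('pics/s2c.png',cv2.resize(cv2.imread('pics/s2.png')[165:265,285:415],None,fx=5,fy=5,interpolation=cv2.INTER_CUBIC))
E
```

```text
clock: 11.4
position: [0.5714, -0.0419, 0.0468]
tool_rot: [3.141, -0.523, 1.483]
force: [0.5, -2.0, -0.5]
grip_width: 0.0423
finger_force: 1.0
clock: 11.9
position: [0.5726, -0.0295, 0.0468]
tool_rot: [3.141, -0.523, 1.483]
force: [0.3, -2.6, 0.3]
grip_width: 0.0426
finger_force: 1.0
clock: 12.4
position: [0.5734, -0.0234, 0.0468]
tool_rot: [3.141, -0.523, 1.483]
force: [-1.9, -2.5, 0.7]
grip_width: 0.0429
finger_force: 1.0
clock: 12.9
position: [0.5741, -0.017, 0.0468]
tool_rot: [3.141, -0.523, 1.483]
force: [0.2, -2.6, 0.7]
grip_width: 0.0428
finger_force: 1.0
[0.0244 0.0018]
```

View pics/s2c.png

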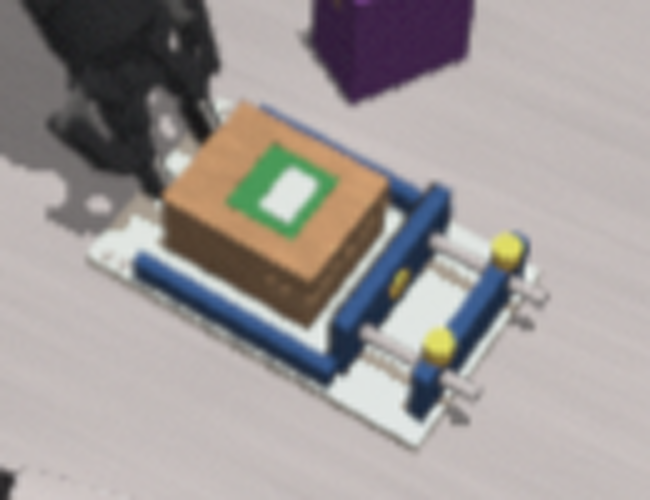

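The carton is square, with a gap of about 20 mm to the stop plate: the carton front corner is at (388,185) and the plate at about (425,215). I'll continue at about 12 mm/s.

```bash
python3 -m crank '{"linear":[[0.001,0.005,0],[0.001,0.01,0],[0.002,0.015,0],[0.002,0.02,0],[0.003,0.025,0]],"delta_rot":[[0,0,0],[0,0,0],[0,0,0],[0,0,0],[0,0,0]],"fingers":[0,0,0,0,0]}';python3 -m crank '{"linear":[[0.001,0.005,0],[0.001,0.01,0],[0.002,0.015,0],[0.002,0.02,0],[0.003,0.025,0]],"delta_rot":[[0,0,0],[0,0,0],[0,0,0],[0,0,0],[0,0,0]],"fingers":[0,0,0,0,0]}'
```

```text
clock: 13.45
position: [0.5749, -0.0108, 0.0468]
tool_rot: [3.141, -0.523, 1.483]
force: [-1.2, -0.6, 0.1]
grip_width: 0.0427
finger_force: 1.0
clock: 13.95
position: [0.5756, -0.0045, 0.0468]
tool_rot: [3.141, -0.523, 1.483]
force: [0.6, -1.9, -0.6]
grip_width: 0.0428
finger_force: 1.0
```

```bash
python3 -m crank '{"linear":[[0,0.004,0],[0.001,0.008,0],[0.001,0.012,0]],"delta_rot":[[0,0,0],[0,0,0],[0,0,0]],"fingers":[0,0,0]}'
```

```text
clock: 14.25
position: [0.5759, -0.0016, 0.0468]
tool_rot: [3.141, -0.523, 1.483]
force: [0.8, -2.1, -0.7]
grip_width: 0.0426
finger_force: 1.0
```

```bash
python3 -m crank '{"linear":[[0,0.004,0],[0.001,0.008,0]],"delta_rot":[[0,0,0],[0,0,0]],"fingers":[0,0]}'
```

```text
clock: 14.45
position: [0.5761, 0.0004, 0.0468]
tool_rot: [3.141, -0.523, 1.483]
force: [-0.2, -2.3, -0.2]
grip_width: 0.0428
finger_force: 1.0
```

```bash
python3 -m crank '{"linear":[[0,0.004,0],[0.001,0.007,0]],"delta_rot":[[0,0,0],[0,0,0]],"fingers":[0,0]}'
```

```text
clock: 14.65
position: [0.5763, 0.0021, 0.0468]
tool_rot: [3.141, -0.523, 1.483]
force: [-0.9, -2.5, -0.9]
grip_width: 0.0428
finger_force: 1.3
```

```bash
python3 -m crank '{"linear":[[0,0.004,0],[0.001,0.007,0]],"delta_rot":[[0,0,0],[0,0,0]],"fingers":[0,0]}'
```

```text
clock: 14.85
position: [0.5766, 0.0039, 0.0468]
tool_rot: [3.141, -0.523, 1.483]
force: [-0.6, -3.5, -0.2]
grip_width: 0.0426
finger_force: 1.3
```

```bash
python3 -m crank '{"linear":[[0,0.003,0],[0,0.006,0]],"delta_rot":[[0,0,0],[0,0,0]],"fingers":[0,0]}'
```

```text
clock: 15.05
position: [0.5767, 0.0049, 0.0467]
tool_rot: [3.14, -0.522, 1.483]
force: [-1.5, -8.7, 2.3]
grip_width: 0.0428
finger_force: 4.7
```

```bash
python3 -m crank '{"linear":[[0,0,0],[0,0,0]],"delta_rot":[[0,0,0],[0,0,0]],"fingers":[0,0]}'
```

```text
clock: 15.25
position: [0.5766, 0.0048, 0.0467]
tool_rot: [3.141, -0.522, 1.483]
force: [-1.8, -6.4, 1.8]
grip_width: 0.0425
finger_force: 3.2
```

```bash
python3 -m crank '{"linear":[[0,0.002,0],[0,0.002,0],[0,0.002,0]],"delta_rot":[[0,0,0],[0,0,0],[0,0,0]],"fingers":[0,0,0]}'
```

```text
clock: 15.55
position: [0.5767, 0.0048, 0.0467]
tool_rot: [3.14, -0.522, 1.483]
force: [-1.9, -9.4, 3.2]
grip_width: 0.0427
finger_force: 4.6
```

```bash
R='x'; python3 -m crank '{"linear":[[0,-0.0006,0],[0,-0.0006,0],[0,-0.0006,0],[0,-0.0006,0],[0,-0.0006,0]],"delta_rot":[[0,0,0],[0,0,0],[0,0,0],[0,0,0],[0,0,0]],"fingers":[0,0,0,0,0]}'; python3 -m crank '{"linear":[[0,0,0],[0,0,0],[0,0,0],[0,0,0],[0,0,0]],"delta_rot":[[0,0,0],[0,0,0],[0,0,0],[0,0,0],[0,0,0]],"fingers":[0,0,0,0,0]}'; python3 -m crank '{"linear":[[0,0,0],[0,0,0],[0,0,0]],"delta_rot":[[0,0,0],[0,0,0],[0,0,0]],"fingers":[0,0,0]}'
```

```text
clock: 16.05
position: [0.5766, 0.0048, 0.0467]
tool_rot: [3.141, -0.522, 1.483]
force: [-2.1, -7.8, 2.3]
grip_width: 0.0427
finger_force: 4.2
clock: 16.55
position: [0.5767, 0.0048, 0.0467]
tool_rot: [3.14, -0.522, 1.483]
force: [-1.5, -7.8, 1.8]
grip_width: 0.0427
finger_force: 4.2
clock: 16.85
position: [0.5767, 0.0048, 0.0467]
tool_rot: [3.14, -0.522, 1.483]
force: [-2.1, -8.9, 2.3]
grip_width: 0.0426
finger_force: 4.2
```

```bash
python3 -m crank '{"linear":[[-0.001,-0.02,0],[-0.006,-0.08,0],[-0.014,-0.16,0],[-0.022,-0.25,0],[-0.022,-0.25,0.1]],"delta_rot":[[0,0,0],[0,0,0],[0,0,0],[0,0,0],[0,0,0]],"fingers":[0,0,0,0,0]}'; python3 -m crank '{"linear":[[0,0,0.2],[0,0,0.4],[0,0,0.4],[0,0,0.4]],"delta_rot":[[0,0,0],[0,0,0],[0,0,0],[0,0,0]],"fingers":[0,0,0,0]}'; python3 - <<'E'
from h import *
print(observe()['position'],observe()['force'])
f=grab_frame('wrist'); np.savez('pics/w5.npz',**f)
h,j=carton(f,(150,0,500,300),.07); print(h,j)
f=grab_frame('scene'); np.savez('pics/s3.npz',**f)
h,j=carton(f,(300,165,400,250),.07,(8,60,110)); print(h,j)
E
```

```text
clock: 17.35
position: [0.5696, -0.0611, 0.0694]
tool_rot: [-3.138, -0.522, 1.477]
force: [-0.2, 0.5, 0.7]
grip_width: 0.0429
finger_force: 0.0
clock: 17.75
position: [0.5714, -0.058, 0.1728]
tool_rot: [3.139, -0.522, 1.484]
force: [-0.4, -1.0, 0.4]
grip_width: 0.043
finger_force: 0.0
[ 0.5714 -0.058   0.1728] [-0.4411 -1.0311  0.4467]
[[278  78]
 [274 182]
 [370 183]
 [366  78]] [[ 0.1701  0.0442]
 [ 0.063   0.0445]
 [ 0.062  -0.043 ]
 [ 0.1701 -0.043 ]]
[[338 189]
 [324 209]
 [353 224]
 [368 205]] [[ 0.0631  0.0391]
 [ 0.0698 -0.0474]
 [ 0.1715 -0.043 ]
 [ 0.1725  0.0401]]
```

```bash
python3 -c "
from workcell import bot
print(bot.job_done())"
```

```text
the job is handed in; nothing more can be done
None
```

The carton was slid square to the jig's entry edge, tipped flat onto the bed, pushed square against the stop, borne on at about 8–9 N for 1.3 s, then released and the job handed in at about 18 s; the highest force I read on it was about 13 N, and the other objects were left alone.

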